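# Turn the clevis block in the vise and hold it for clamping

## Task

In the drill vise the sliding jaw is run up close to a clevis block whose pin-hole faces are hidden towards the jaws: slide that jaw back, turn the block a quarter turn (either way) so that its pin-hole faces look out of the open sides of the vise, and set it, without dropping it, flat on the vise bed at about the middle of the fixed jaw. Finish while still holding it there in the gripper, its end pressed squarely against the fixed jaw with a steady push of about 12 N and the sliding jaw standing clear of it, so that I can wind the jaw up and lock it. Do not ram the fixed jaw, and leave the hammer, the two sheet-metal brackets and the loose pin alone.

Things in the scene. Friction and masses are not known exactly. Their poses are not given: they have to be found in the camera images.
- vise: Grey drill vise bolted to the bench, 290 mm long, jaws 100 mm wide with tops 68 mm above the bench. Origin: at bench height below the middle of the fixed jaw's face; x points along the slide from sliding to fixed jaw, y across the jaws, z up. Flat bed 34 mm above the bench: two ways, 88 mm over all, with a 20 mm slot between. Screw bracket at x = -213 to -235 mm, 62 mm high.
- fixed_jaw: Rigid steel plate of the fixed jaw, the face to press against: 100 mm wide (y), 34 mm high, 8 mm thick. Origin: middle of the lower edge of its gripping face, at bed height, 34 mm above the bench. Axes as the vise's: the face lies in the plane x = 0 and looks to -x; push towards +x.
- slide_jaw (a joint): Opening between the jaw faces in m (0 shut, 0.105 full). Slides by hand against about 4 N of drag and stays where left; screw and tommy bar move with it. At the start 0.042 to 0.050; the turned block is 0.056 long, so open it well beyond that, 0.085 or more.
- slide_jaw_neck (a point): Where to grip the sliding jaw: the neck behind its plate, 44 mm wide (vise y), 74 mm long (vise x), both sides upright and free, top 32 mm above the bed. The point is on its middle line, 22 mm above the bed, 65 mm behind the jaw's gripping face, and moves with the jaw. Axes as the vise's. The jaw's front is 26 mm thick, 100 mm wide, 34 mm high.
- block_center (a point): Centre, half-way up, of the loose aluminium clevis block: 56 mm long (x), 36 wide (y), 70 tall (z, up), about 0.3 kg. Pin hole through the broad +-y faces; a slot 16 wide, 30 deep from the top runs along x between 10 mm cheeks. At the start it stands on the bed, broad faces towards the jaws, 2 to 4 mm off the fixed jaw, 36 mm above the jaw tops.
- block: The same clevis block; origin at the centre of its underside, axes as at block_center.
- hammer: Bystander: hammer with a wooden handle, 290 mm long, lying on the bench.
- strap: Bystander: flat steel strap with three holes, 110 x 42 x 4 mm, lying on the bench.
- angle: Bystander: bent steel angle bracket, 60 x 44 mm, 52 mm high, on the bench.
- pin: Bystander: steel clevis pin standing on its head, 57 mm high, head 20 mm across.
There are look-alikes about, which are no part of the job. Leave any black, orange or purple look-alike of the block alone.

How it is judged:
By the outcome, as a careful person would: the job done as asked, in the order asked, and still so for the second after the job is handed in, while the arm keeps its last pose, push and grip.
It also fails if it takes over 61 s, if anything falls off the work surface, if the arm or the gripper's body presses on something with over 40 N, if the wrist force passes 120 N, or if a joint passes its speed limit or range.

## Robot

A 6-joint arm with a two-finger parallel gripper is mounted at the origin on the work surface. World frame = base frame: x ahead of the robot, y to its left, z up, the work surface at z = 0. Lengths are in mm, angles in rad, forces in N, time in s.
With the tool pointing down it reaches from about 350 to 975 mm from the base axis. Payload 7.1 kg.
Tool frame: the origin (TCP) lies on the front face of the gripper's body, between the roots of the fingers; the fingertips stand 80 mm ahead of it and the grasp point (between the pads) lies 61 mm ahead of it (ctrl.tcp_to_grasp is the distance from the TCP to the grasp point, in mm); z points along the fingers, y is the direction in which the jaws open and shut (so a half turn about z gives the same grasp; the last joint's range is limited). The gripper opens to 88 mm and grips with 3 to 60 N. Pads are 20 mm wide; open, the fingers measure 115 mm over their backs; the gripper's body (75 mm by 178 mm) begins 61 mm behind the grasp point.
Start: joints at [1.145, 0.423, 1.63, -0, 1.089, -0.019], TCP at [247.263, 573.992, 302.675] pointing down, gripper open.
Joint ranges: [-3, 3], [-0.9, 2.11], [0.09, 2.58], [-1.31, 4.45], [0.11, 2.69], [-2.54, 2.54]. Speed limits (rad/s): [2.39, 2.39, 3.01, 3.14, 3.14, 3.14].

## Interface

Orientations are given as a rotation vector (axis times angle).
In Python, from workcell import telemetry, get_image, ctrl gives the robot as it stands.
- The arm moves only by the tool send_rows, never from a script. Its argument "rows" is a list of rows, each a list of 5 numbers: the shift along the tool's x, y, z in m, then the turn about the tool's z in rad, then the opening, from -1 (shut) to 1 (fully open). A call has 1 to 5 rows; each row shifts and turns the commanded pose from where the row before left it, along the tool's axes as they then stand; what a row does not reach is not made up. A row lasts 1/10 s, in which the tool goes at most 50 mm and 8.59 degrees, less where a joint would pass 70% of its speed; a pose out of reach is approached as far as the arm can. A call with a gripper value outside its range is refused whole. The fingers move at their own pace and stop on an object; the grip force is fixed at half the most. Time passes only in rows, so rows that do not move let the fingers close. It gives the time, the measured TCP pose, the force and the opening at its end, in the units of the state.
- telemetry.get_obs(): the state, without advancing time (a new reading comes with each control period).
- get_image(name): name is "scene" or "top"; returns a dict with "color" (480x640x3 uint8, blue, green, red), "z_map" (480x640 float32, mm along the optical axis (not along the pixel's ray), 0 where there is no reading), "camera_matrix" (3x3 intrinsics, pixels), "k1" (the pictures are not rectified: a ray, as slopes to the right and down, at radius r is drawn at 1 + k1 r^2 times it, then the intrinsics apply), "rvec" (rotation vector, rad) and "tvec" (3), from world to camera coordinates, as OpenCV has them. Camera axes: x right, y down, z forward; pixel columns grow to the right and rows downward; lengths in mm; the calibration is good to about 2 mm. A picture is of the moment at which its call begins.
- ctrl.close_job(): hands the job in, once; it reports no verdict.
The state is a dict: "t": time; "qpos": joint angles; "qvel": joint speeds; "joint_torque": joint torques, N m; "ee_pos": TCP position; "orientation": TCP orientation; "ft_force": force on the tool from outside, world axes, zero at the start; "moment": the same for the moment, N m; "width": finger opening in mm.
Only numpy, scipy, OpenCV 4.12 (cv2) and the standard library are available. Lean on these libraries where they do the work, as an engineer would, in place of code of your own. Each camera call takes 0.05 s, during which the arm holds its last target.

## Working session

There is one attempt and no reset: what is moved stays moved. The work goes in short steps, Python scripts to look and compute and a tool call to move; the robot and the scene stay as the last step left them, time stands still between calls to the robot, and variables do not carry over. Pictures are saved under pics/ and viewed, and the job is handed in when it is done.

Besides the shell and the picture viewer there is one more tool, called after "Request:" as name([rows], argument=value, ...), one row to a line, values as JSON. send_rows: Moves the arm, as the interface text tells. Its arguments: {"type":"object","properties":{"rows":{"type":"array"}},"required":["rows"]}

```bash
mkdir -p pics; ls; python3 - <<'E'
from workcell import telemetry,get_image,ctrl
import cv2,numpy as np
o=telemetry.get_obs()
for k,v in o.items(): print(k,np.round(v,3))
for n in("scene","top"):
    im=get_image(n); cv2.imwrite(f"pics/{n}0.png",im["color"]); np.savez(f"{n}0.npz",**im)
    print(n,im["camera_matrix"],im["k1"],im["rvec"],im["tvec"])
print(ctrl.tcp_to_grasp)
E
```

```text
pics
t 0.0
qpos [ 1.145  0.424  1.631 -0.     1.089 -0.019]
qvel [-0.001 -0.002  0.     0.002  0.     0.001]
joint_torque [-3.0000e-03 -5.4464e+01 -2.7365e+01  6.4000e-02  2.3000e-02 -0.0000e+00]
ee_pos [247.095 573.595 301.902]
orientation [-6.350e-01 -3.077e+00  2.000e-03]
ft_force [ 0.375  0.183 -0.055]
moment [0.013 0.013 0.008]
width 87.736
scene [[446.24607637   0.         323.23714796]
 [  0.         446.24607637 237.45528343]
 [  0.           0.           1.        ]] -0.08325818870901563 [ 1.93511737  1.16286459 -0.61583248] [ -67.20922347 -269.35101575 1261.39217166]
top [[552.0080404    0.         309.01657386]
 [  0.         552.0080404  230.54747391]
 [  0.           0.           1.        ]] -0.17615971691649118 [ 2.14402084 -2.13555112  0.17613397] [-209.91286991  532.98405905  810.13832831]
61.3
```

View pics/scene0.png

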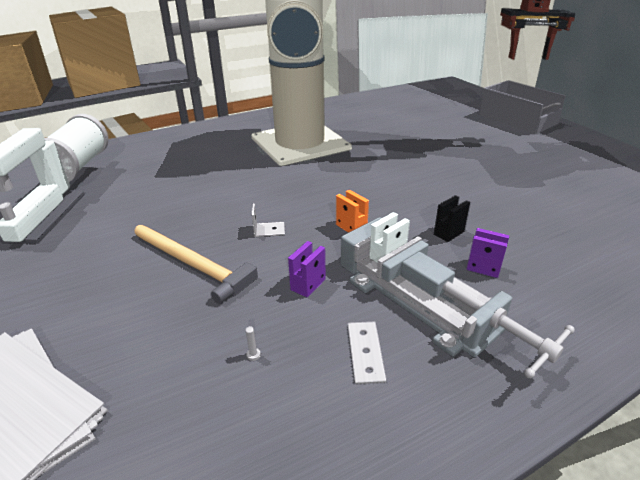

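View pics/top0.png

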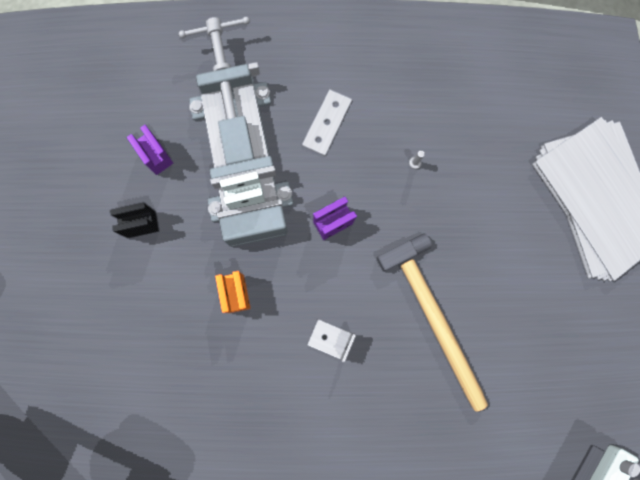

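The scene picture shows the vise with the white block at about (390,237). In the top picture the block is at (241,188), the fixed jaw at (252,222) and the sliding jaw neck at (236,140). Next I measure these from a zoomed view.

```bash
cat > h.py <<'E'
import numpy as np,cv2
def dist(im): return np.array([float(im["k1"]),0,0,0,0])
def RT(im):
    R,_=cv2.Rodrigues(np.array(im["rvec"],float)); return R,np.array(im["tvec"],float).ravel()
def rays(im,uv):
    p=cv2.undistortPoints(np.array(uv,float).reshape(-1,1,2),im["camera_matrix"],dist(im)).reshape(-1,2)
    return np.c_[p,np.ones(len(p))]
def plane(im,uv,z):
    R,t=RT(im); d=rays(im,uv)@R; c=-R.T@t
    return c+d*((z-c[2])/d[:,2])[:,None]
def cloud(im):
    h,w=im["z_map"].shape; u,v=np.meshgrid(np.arange(w),np.arange(h))
    d=rays(im,np.c_[u.ravel(),v.ravel()]); z=im["z_map"].ravel()
    R,t=RT(im); P=(d*z[:,None]-t)@R; P[z==0]=np.nan
    return P.reshape(h,w,3)
def proj(im,P):
    return cv2.projectPoints(np.array(P,float).reshape(-1,1,3),np.array(im["rvec"],float),np.array(im["tvec"],float),im["camera_matrix"],dist(im))[0].reshape(-1,2)
E
python3 - <<'E'
from h import *
im=dict(np.load("top0.npz"))
c=im["color"][10:260,170:310]; cv2.imwrite("pics/topz.png",cv2.resize(c,None,fx=3.2*0.73,fy=3.2*0.73,interpolation=cv2.INTER_CUBIC))
c=im["color"][150:250,190:310]; cv2.imwrite("pics/topz2.png",cv2.resize(c,None,fx=6,fy=6,interpolation=cv2.INTER_CUBIC))
P=cloud(im)
for u,v in [(252,222),(241,180),(241,196),(236,140),(241,167),(225,75),(252,203),(300,300)]: print(u,v,np.round(P[v,u],1))
im=dict(np.load("scene0.npz"))
c=im["color"][195:385,320:580]; cv2.imwrite("pics/scz.png",cv2.resize(c,None,fx=3,fy=3,interpolation=cv2.INTER_CUBIC))
E
```

```text
252 222 [ 542.9 -121.5   65.7]
241 180 [ 598.6 -107.8  103.2]
241 196 [ 574.3 -108.6  104.7]
236 140 [672.6 -93.4  65.5]
241 167 [ 628.8 -102.6   66. ]
225 75 [785.7 -70.8  59.6]
252 203 [ 572.8 -120.6   63. ]
300 300 [ 4.284e+02 -1.940e+02  2.000e-01]
```

View pics/topz2.png

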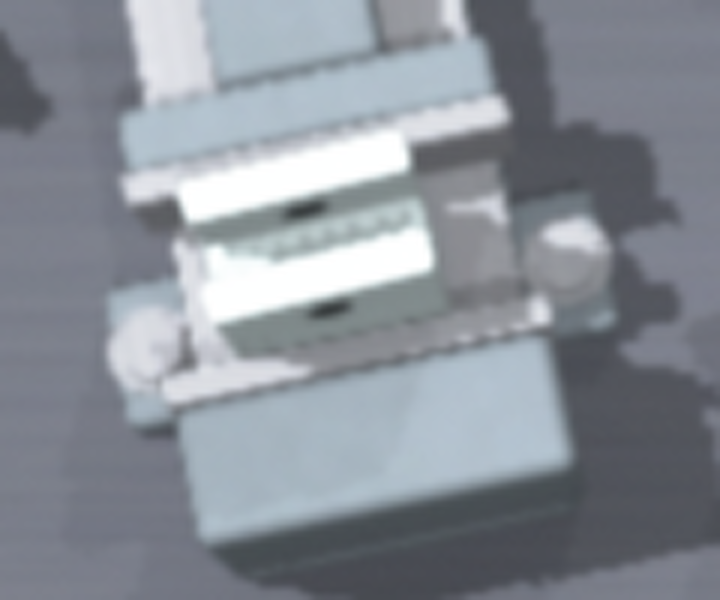

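View pics/scz.png

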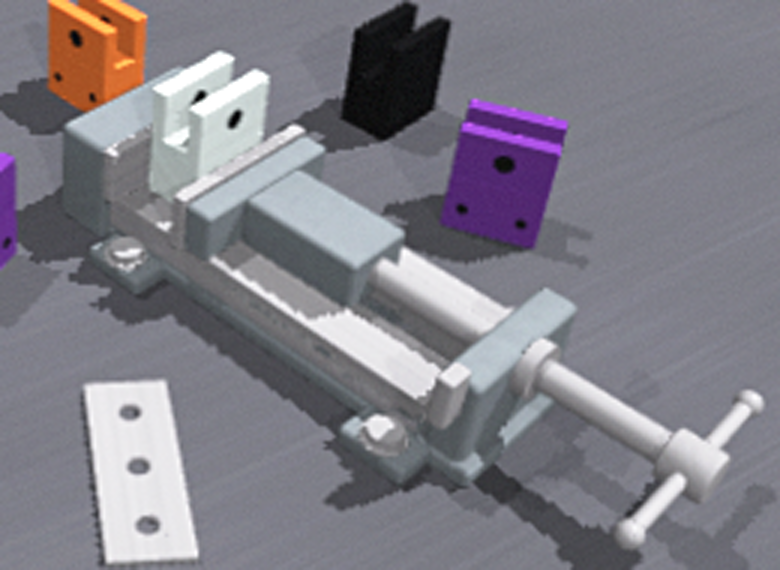

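View pics/topz.png

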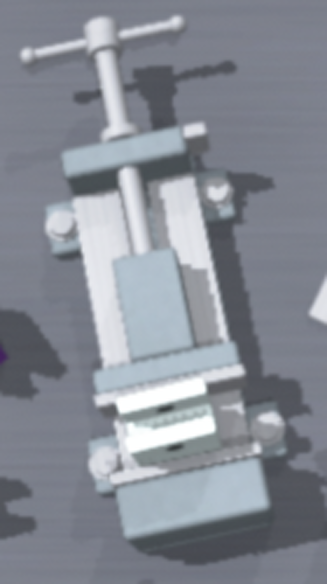

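```bash
python3 - <<'E'
from h import *
im=dict(np.load("top0.npz")); sc=dict(np.load("scene0.npz"))
for i in (im,sc):
    R,t=RT(i); print("cam",np.round(-R.T@t))
P=cloud(im); Q=cloud(sc)
# table bias
print("table z", np.nanmedian(P[300:400,100:200,2]), np.nanmedian(Q[350:400,300:340,2]))
# top view mask: z in 60..72 around the vise
def reg(P,z0,z1):
    m=(P[...,2]>z0)&(P[...,2]<z1)&(P[...,0]>490)&(P[...,0]<760)&(P[...,1]<-20)&(P[...,1]>-200)
    return m
m=reg(P,60,72).astype(np.uint8)
n,l,s,c=cv2.connectedComponentsWithStats(m)
for k in range(1,n):
    if s[k,4]>30:
        X=P[l==k]; r=cv2.minAreaRect(X[:,:2].astype(np.float32)); print(s[k],np.round(X.mean(0),1),np.round(r[0],1),np.round(r[1],1),round(r[2],1), np.round(cv2.boxPoints(r),1).tolist())
m=reg(P,98,112).astype(np.uint8)
X=P[m>0]; r=cv2.minAreaRect(X[:,:2].astype(np.float32)); print("block",len(X),np.round(np.nanmedian(X,0),1),r,cv2.boxPoints(r).round(1).tolist())
m=reg(Q,98,112); X=Q[m]; r=cv2.minAreaRect(X[:,:2].astype(np.float32)); print("block sc",len(X),np.round(np.nanmedian(X,0),1),r)
E
```

```text
cam [ 398. -205.  886.]
cam [1084. -485.  509.]
table z -0.1462667064297699 -0.15742984891251213
[ 209  116   66   69 2190] [653.2 -97.3  65.6] [661.6 -94.8] [100.7 100.3] 12.7 [[601.5, -56.900001525878906], [623.5, -154.6999969482422], [721.7000122070312, -132.6999969482422], [699.7000122070312, -34.79999923706055]]
[ 217  199   70   42 2010] [ 546.8 -120.8   65.8] [ 548.2 -120.3] [ 49.9 100.4] 12.6 [[512.9000244140625, -76.69999694824219], [534.7999877929688, -174.6999969482422], [583.4000244140625, -163.89999389648438], [561.5999755859375, -65.80000305175781]]
block 573 [ 586.5 -107.9  103.5] ((587.8574829101562, -107.59619140625), (37.39948272705078, 56.21382522583008), 14.851141929626465) [[562.5999755859375, -85.19999694824219], [577.0, -139.60000610351562], [613.0999755859375, -130.0], [598.7000122070312, -75.5999984741211]]
block sc 349 [ 592.6 -108.6  103.3] ((589.882568359375, -106.638427734375), (37.86049270629883, 58.32858657836914), 15.043211936950684)
```

```bash
python3 - <<'E'
from h import *
im=dict(np.load("top0.npz")); sc=dict(np.load("scene0.npz"))
P=cloud(im);Q=cloud(sc)
a=np.radians(12.6); vx=np.array([-np.cos(a),-np.sin(a)]); vy=np.array([np.sin(a),-np.cos(a)])
# approximate origin
O=np.array([572.5,-114.9])
for nm,X in(("top",P),("sc",Q)):
    X=X.reshape(-1,3); d=X[:,:2]-O; x=d@vx; y=d@vy; z=X[:,2]
    print(nm)
    for y0 in range(-50,50,10):
        s=(y>y0)&(y<y0+10)&(x>-60)&(x<60)&(z>61)&(z<72)
        s1=s&(x>-25)
        sl=s&(x<-35)
        print(y0,"fixed edge",np.round(np.sort(x[s1])[:3],1),"slide edge",np.round(np.sort(x[sl])[-3:],1))
    s=(x>-45)&(x<3)&(abs(y)<45)&(z>100)&(z<110)
    print("block x",np.percentile(x[s],[1,3,50,97,99]),"y",np.percentile(y[s],[1,3,50,97,99]))
    s=(abs(x)<6)&(abs(y)<50)&(z>42)&(z<62); print("face pts",s.sum(), np.median(x[s]) if s.any() else 0)
    if s.sum()>20: print(np.polyfit(y[s],x[s],1))
    s=(x<-75)&(x>-125)&(z>62)&(z<70)&(abs(y)<50); print("neck y",np.percentile(y[s],[1,3,50,97,99]))
z=lambda u,v:(190+u/6-.42,150+v/6-.42)
print(plane(im,[z(165,378),z(548,298)],68))
print(plane(im,[z(180,402),z(540,328)],68))
E
```

```text
top
-50 fixed edge [4.3 5.  5. ] slide edge [-41.4 -41.4 -41. ]
-40 fixed edge [-16.6   4.5   4.6] slide edge [-41.8 -41.5 -41.3]
-30 fixed edge [-23.8 -23.2 -22. ] slide edge [-45.4 -45.1 -44.1]
-20 fixed edge [-24.9 -24.7 -23.2] slide edge [-45.4 -44.8 -44.8]
-10 fixed edge [-23.8 -22.9 -21.9] slide edge [-45.8 -45.5 -45.4]
0 fixed edge [-24.4 -22.  -21.9] slide edge [-45.9 -45.8 -45. ]
10 fixed edge [-21.4 -18.5 -18.4] slide edge [-46.1 -45.9 -45.7]
20 fixed edge [-23.5 -22.7 -18.8] slide edge [-41.6 -41.4 -41.2]
30 fixed edge [4.3 4.9 5.2] slide edge [-41.3 -41.2 -41.2]
40 fixed edge [4.5 5.  5.1] slide edge [-41.5 -41.5 -41.4]
block x [-34.79598364 -34.11055892  -9.28862966   1.22948222   1.79285096] y [-31.33360329 -30.14346618  -3.55291567  22.62013902  23.91996279]
face pts 41 1.076666522644951
[-0.03499055  1.05170517]
neck y [-21.88157466 -20.99892372  -0.61017299  20.25040545  21.18765017]
sc
-50 fixed edge [39.1 39.2 39.7] slide edge [-43.8 -43.2 -42.6]
-40 fixed edge [37.2 37.2 40.1] slide edge [-43.7 -43.2 -42.9]
-30 fixed edge [37.3 38.5 38.9] slide edge [-35.1 -35.1 -
[... 189 characters left out ...]
.3]
10 fixed edge [2.5 3.4 3.5] slide edge [-35.4 -35.3 -35. ]
20 fixed edge [-24.9 -24.3 -24. ] slide edge [-35.8 -35.8 -35.4]
30 fixed edge [1.7 1.9 2. ] slide edge [-45. -44. -43.]
40 fixed edge [1.1 2.4 2.5] slide edge [-44.5 -44.  -43.7]
block x [-37.38266846 -36.75189764 -26.5600749   -1.60187006  -0.57364968] y [-31.29372785 -29.90909069  -1.57322505  22.81356807  23.54128422]
face pts 150 2.7857476230969977
[ 0.11853465 -1.80034111]
neck y [-21.2388766  -19.87950951   2.63303202  21.3710657   21.96677986]
[[ 556.78592389  -68.31031985   68.        ]
 [ 577.68219732 -164.94036653   68.        ]]
[[ 550.63166434  -72.32454576   68.        ]
 [ 569.93234153 -163.01929953   68.        ]]
```

```bash
cat >> h.py <<'E'
A=np.radians(12.6); VX=np.array([-np.cos(A),-np.sin(A)]); VY=np.array([np.sin(A),-np.cos(A)])
F=np.array([569.6,-115.5])
def v2w(x,y): return F+x*VX+y*VY
def w2v(p): d=np.array(p)[:2]-F; return np.array([d@VX,d@VY])
def tool(o):
    R,_=cv2.Rodrigues(np.array(o["orientation"],float)); return R
def goto(o,xyz,yaw_y_dir):
    """tcp target xyz, tool y axis parallel to angle (deg, world); prints shift in current tool axes and turn"""
    R=tool(o); d=np.array(xyz)-np.array(o["ee_pos"])
    ty=np.degrees(np.arctan2(R[1,1],R[0,1])); dy=(yaw_y_dir-ty+90)%180-90
    return R.T@d/1000, ty, np.radians(-dy)
def st(o):
    R=tool(o); ty=np.degrees(np.arctan2(R[1,1],R[0,1]))
    f=np.array(o["ft_force"]); 
    print("t",round(o["t"],2),"vise xy",np.round(w2v(o["ee_pos"]),1),"z",round(o["ee_pos"][2],1),"toolY",round(ty,2),"tilt",np.round(R[:2,2],4),"Fvise",np.round([f[:2]@VX,f[:2]@VY,f[2]],1),"w",round(o["width"],1),"q",np.round(o["qpos"],2))
E
python3 - <<'E'
from h import *
from workcell import telemetry
o=telemetry.get_obs(); st(o); print(tool(o).round(3))
n=v2w(-111,0); print("neck",n)
print(goto(o,[*n,59+61.3],-77.4))
print("block",v2w(-20.8,-3.7))
E
```

```text
t 0.1 vise xy [ 164.4 -742.9] z 302.0 toolY 66.69 tilt [-0.0005 -0.0012] Fvise [-0.2 -0.   0.4] w 88.0 q [ 1.15  0.42  1.63 -0.    1.09 -0.02]
[[-0.918  0.396 -0.001]
 [ 0.396  0.918 -0.001]
 [-0.    -0.001 -1.   ]]
neck [677.92676058 -91.2861002 ]
(array([-0.6587517 , -0.43998974,  0.18230461]), np.float64(66.69279428113849), np.float64(-0.6266989649850708))
block [ 589.09193866 -107.35172856]
```

Request:
send_rows([
  [-0.0412,-0.0275,0,0,1],
  [-0.0412,-0.0275,0,0,1],
  [-0.0412,-0.0275,0,0,1],
  [-0.0412,-0.0275,0,0,1],
  [-0.0412,-0.0275,0,0,1],
])

```text
t: 0.6
ee_pos: [382.6, 364.4, 302.5]
orientation: [-0.634, -3.077, 0.001]
ft_force: [0.5, 0.2, 0.8]
width: 88.0
```

Request:
send_rows([
  [-0.0412,-0.0275,0,0,1],
  [-0.0412,-0.0275,0,0,1],
  [-0.0412,-0.0275,0,0,1],
  [-0.0412,-0.0275,0,0,1],
  [-0.0412,-0.0275,0,0,1],
])

```text
t: 1.1
ee_pos: [517.5, 156.5, 302.6]
orientation: [-0.635, -3.077, 0.0]
ft_force: [0.7, 1.1, -0.4]
width: 87.7
```

Request:
send_rows([
  [-0.0412,-0.0275,0,0,1],
  [-0.0412,-0.0275,0,0,1],
  [-0.0412,-0.0275,0,0,1],
  [-0.0412,-0.0275,0,0,1],
  [-0.0412,-0.0275,0,0,1],
])

```text
t: 1.6
ee_pos: [652.2, -51.3, 302.3]
orientation: [-0.635, -3.076, -0.0]
ft_force: [0.7, 0.6, 0.7]
width: 87.8
```

Request:
send_rows([
  [0,0,0,-0.1253,1],
  [0,0,0,-0.1253,1],
  [0,0,0,-0.1253,1],
  [0,0,0,-0.1253,1],
  [0,0,0,-0.1253,1],
])

```text
t: 2.1
ee_pos: [651.4, -49.5, 302.1]
orientation: [0.352, -3.121, -0.0]
ft_force: [-0.6, 0.1, -0.4]
width: 87.9
```

```bash
python3 - <<'E'
from h import *
from workcell import telemetry
o=telemetry.get_obs(); st(o)
n=v2w(-111,0); print(goto(o,[*n,59+61.3],-77.4))
E
```

```text
t 2.1 vise xy [-94.2 -46.6] z 302.1 toolY 102.87 tilt [-0.0011  0.0001] Fvise [ 0.5 -0.3 -0.4] w 87.9 q [-0.09  0.47  1.56 -0.    1.11 -1.89]
(array([-0.01677671, -0.04673325,  0.18175277]), np.float64(102.87195472394716), np.float64(0.004746505349229979))
```

Request:
send_rows([
  [-0.0168,-0.0467,0,0.0047,1],
  [0,0,0.045,0,1],
  [0,0,0.045,0,1],
  [0,0,0.03,0,1],
  [0,0,0,0,1],
])

```text
t: 2.6
ee_pos: [675.1, -91.0, 177.3]
orientation: [0.336, -3.114, -0.004]
ft_force: [-0.4, -0.1, -0.9]
width: 87.9
```

```bash
python3 - <<'E'
from h import *
from workcell import telemetry,get_image
o=telemetry.get_obs(); st(o)
n=v2w(-111,0); print(goto(o,[*n,59+61.3],-77.4))
for n in("scene","top"):
    im=get_image(n); np.savez(n+"1.npz",**im)
    R=tool(o); e=np.array(o["ee_pos"])
    for s in(-1,1):
      print(n,proj(im,[e+R@[0,s*44,80]]).round())
a=dict(np.load("scene1.npz"))["color"][100:400,270:600]; b=dict(np.load("top1.npz"))["color"][0:300,130:400]
cv2.imwrite("pics/a1.png",np.hstack([cv2.resize(a,(440,400)),cv2.resize(b,(360,400))]))
E
```

```text
t 2.6 vise xy [-108.3   -0.9] z 177.3 toolY 102.31 tilt [-0.0096  0.0015] Fvise [ 0.4 -0.  -0.9] w 87.9 q [-0.15  0.65  1.56  0.    0.94 -1.94]
(array([-0.00318655, -0.00111523,  0.05697003]), np.float64(102.30518882857326), np.float64(-0.005145425613057617))
scene [[411. 261.]]
scene [[448. 239.]]
top [[260. 126.]]
top [[203. 138.]]
```

View pics/a1.png

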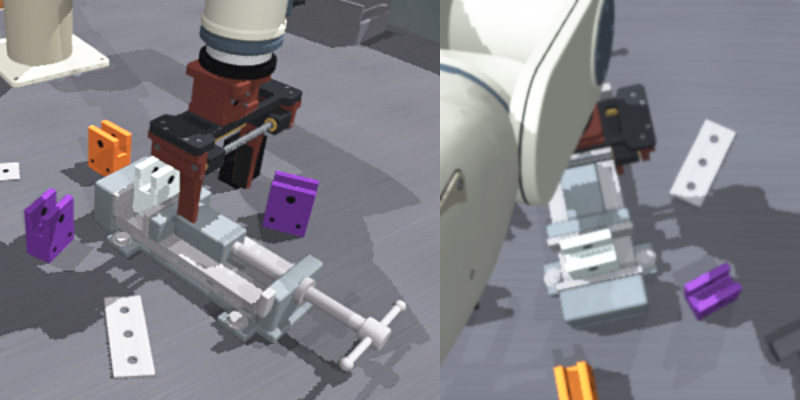

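The scene crop shows the fingers straddling the neck (at about (190,190) and (240,165)), with the block untouched. I descend next.

Request:
send_rows([
  [-0.0015,-0.001,0.03,0,1],
  [0,0,0.02,0,1],
  [0,0,0.007,0,1],
  [0,0,0,0,1],
  [0,0,0,0,1],
])

```text
t: 3.2
ee_pos: [681.0, -92.0, 127.7]
orientation: [-0.337, 3.121, -0.001]
ft_force: [-0.4, 0.9, 0.4]
width: 87.5
```

```bash
python3 - <<'E'
from h import *
from workcell import telemetry,get_image
o=telemetry.get_obs(); st(o)
E
```

```text
t 3.2 vise xy [-113.8    1.4] z 127.7 toolY 102.32 tilt [ 0.0028 -0.0004] Fvise [ 0.2 -0.9  0.4] w 87.5 q [-0.15  0.72  1.57  0.    0.85 -1.94]
```

Request:
send_rows([
  [0,0.0014,0.006,0,1],
  [0,0,0,0,1],
  [0,0,0,0,1],
])

```text
t: 3.5
ee_pos: [679.7, -90.5, 120.0]
orientation: [-0.337, 3.123, -0.0]
ft_force: [0.4, -0.2, 0.1]
width: 87.8
```

Request:
send_rows([
  [0,0,0,0,-1],
  [0,0,0,0,-1],
  [0,0,0,0,-1],
  [0,0,0,0,-1],
  [0,0,0,0,-1],
])

```text
t: 4.0
ee_pos: [679.6, -90.6, 119.7]
orientation: [0.337, -3.123, -0.0]
ft_force: [1.0, 0.5, 0.7]
width: 51.1
```

```bash
python3 - <<'E'
from h import *
from workcell import telemetry,get_image
o=telemetry.get_obs(); st(o); print(o["moment"])
E
```

```text
t 4.0 vise xy [-112.7   -0.3] z 119.7 toolY 102.32 tilt [-0.0001  0.    ] Fvise [-1.1 -0.3  0.7] w 51.1 q [-0.15  0.73  1.57 -0.    0.84 -1.94]
[ 0.01061308 -0.02728774  0.00759629]
```

Request:
send_rows([
  [0,0,0,0,-1],
  [0,0,0,0,-1],
  [0,0,0,0,-1],
])

```text
t: 4.3
ee_pos: [679.5, -90.3, 119.6]
orientation: [0.337, -3.123, -0.001]
ft_force: [-0.6, 3.4, 0.2]
width: 44.1
```

```bash
python3 - <<'E'
from h import *
from workcell import telemetry,get_image
o=telemetry.get_obs(); st(o); print(o["moment"]); print(goto(o,[*v2w(-161.7,0),119.7],-77.4)); print(tool(o).round(3))
E
```

```text
t 4.3 vise xy [-112.7   -0.7] z 119.6 toolY 102.33 tilt [-0.0003  0.0004] Fvise [-0.1 -3.4  0.2] w 44.1 q [-0.15  0.73  1.57  0.    0.84 -1.94]
[0.55675309 0.08730261 0.12635044]
(array([-4.89580686e-02, -4.23920641e-04, -6.99211608e-05]), np.float64(102.32638415405745), np.float64(-0.00477549739732696))
[[-0.977 -0.213 -0.   ]
 [-0.213  0.977  0.   ]
 [ 0.     0.    -1.   ]]
```

Request:
send_rows([
  [-0.005,0,0,0,-1],
  [-0.01,0,0,0,-1],
  [-0.01,0,0,0,-1],
  [-0.01,0,0,0,-1],
  [-0.01,0,0,0,-1],
])

```text
t: 4.8
ee_pos: [722.8, -80.6, 119.6]
orientation: [0.337, -3.12, -0.001]
ft_force: [-6.3, 2.6, 5.1]
width: 43.9
```

Request:
send_rows([
  [-0.006,0,0,0,-1],
  [0,0,0,0,-1],
  [0,0,0,0,-1],
])

```text
t: 5.1
ee_pos: [729.8, -79.1, 119.7]
orientation: [-0.337, 3.122, 0.001]
ft_force: [2.6, 3.8, -0.7]
width: 44.0
```

```bash
python3 - <<'E'
from h import *
from workcell import telemetry,get_image
o=telemetry.get_obs(); st(o); print(o["moment"])
E
```

```text
t 5.1 vise xy [-164.3   -0.6] z 119.7 toolY 102.33 tilt [0.001  0.0006] Fvise [-3.4 -3.2 -0.7] w 44.0 q [-0.12  0.79  1.45  0.    0.91 -1.91]
[ 0.99844004 -0.10552532  0.23931264]
```

Request:
send_rows([
  [0,0,0,0,1],
  [0,0,0,0,1],
  [0,0,0,0,1],
  [0,0,0,0,1],
  [0,0,0,0,1],
])

```text
t: 5.6
ee_pos: [729.4, -80.0, 119.7]
orientation: [-0.337, 3.123, -0.0]
ft_force: [-0.3, -0.1, 0.2]
width: 80.2
```

Request:
send_rows([
  [0,0,-0.02,0,1],
  [0,0,-0.05,0,1],
  [0,0,-0.05,0,1],
  [0,0,-0.05,0,1],
  [0,0,-0.01,0,1],
])

```text
t: 6.1
ee_pos: [732.0, -80.1, 309.4]
orientation: [-0.336, 3.111, -0.005]
ft_force: [0.7, -1.3, 0.2]
width: 87.5
```

Request:
send_rows([
  [0,0,0,0.149,1],
  [0,0,0,0.149,1],
  [0,0,0,0.149,1],
  [0,0,0,0.149,1],
  [0,0,0,0.149,1],
])

```text
t: 6.6
ee_pos: [729.1, -79.7, 300.3]
orientation: [0.832, 3.029, -0.0]
ft_force: [0.1, -0.3, 0.2]
width: 87.7
```

Request:
send_rows([
  [0,0,0,0.149,1],
  [0,0,0,0.149,1],
  [0,0,0,0.149,1],
  [0,0,0,0.149,1],
  [0,0,0,0.149,1],
])

```text
t: 7.1
ee_pos: [729.1, -79.7, 300.2]
orientation: [1.878, 2.519, -0.0]
ft_force: [-0.3, -0.5, -0.3]
width: 87.8
```

```bash
python3 - <<'E'
from h import *
from workcell import telemetry,get_image
o=telemetry.get_obs(); st(o)
P={}
for n in("scene","top"):
    im=get_image(n); np.savez(n+"2.npz",**im); P[n]=cloud(im)
for nm in P:
    X=P[nm].reshape(-1,3); d=X[:,:2]-F; x=d@VX; y=d@VY; z=X[:,2]
    for y0 in(-45,-35,-15,0,15,35):
        s=(abs(y-y0)<5)&(x<-75)&(x>-120)&(z>60)&(z<72); print(nm,y0,"slide",np.round(np.sort(x[s])[-3:],1))
    s=(x>-48)&(x<3)&(abs(y)<45)&(z>99)&(z<110)
    print("block",s.sum(), cv2.minAreaRect(X[s][:,:2].astype(np.float32)), np.percentile(x[s],[1,99]),np.percentile(y[s],[1,99]))
a=dict(np.load("scene2.npz"))["color"][100:400,270:600]; b=dict(np.load("top2.npz"))["color"][0:300,130:400]
cv2.imwrite("pics/a2.png",np.hstack([cv2.resize(a,(440,400)),cv2.resize(b,(360,400))]))
E
```

```text
t 7.1 vise xy [-163.5   -0.2] z 300.2 toolY 16.6 tilt [-0. -0.] Fvise [ 0.4  0.4 -0.3] w 87.8 q [-0.13  0.59  1.36 -0.    1.19 -0.41]
scene -45 slide [-98.1 -96.7 -96.6]
scene -35 slide [-99.1 -98.7 -98. ]
scene -15 slide [-98.6 -98.2 -97.9]
scene 0 slide [-98.5 -98.3 -98.2]
scene 15 slide [-98.7 -98.2 -97.7]
scene 35 slide [-98.1 -97.1 -96.6]
block 325 ((590.1221923828125, -106.68526458740234), (38.30337905883789, 57.167930603027344), 14.105165481567383) [-40.33379383  -4.0369568 ] [-31.07707351  24.10760191]
top -45 slide [-95.4 -95.3 -94.6]
top -35 slide [-95.6 -95.4 -95.1]
top -15 slide [-95.  -94.8 -94.5]
top 0 slide [-95.1 -95.  -94.9]
top 15 slide [-95.  -94.9 -94.7]
top 35 slide [-94.9 -94.9 -94.8]
block 555 ((587.8497924804688, -107.53337097167969), (37.346134185791016, 56.37235641479492), 14.851921081542969) [-37.54968436  -0.95050256] [-31.24512277  23.92080951]
```

View pics/a2.png

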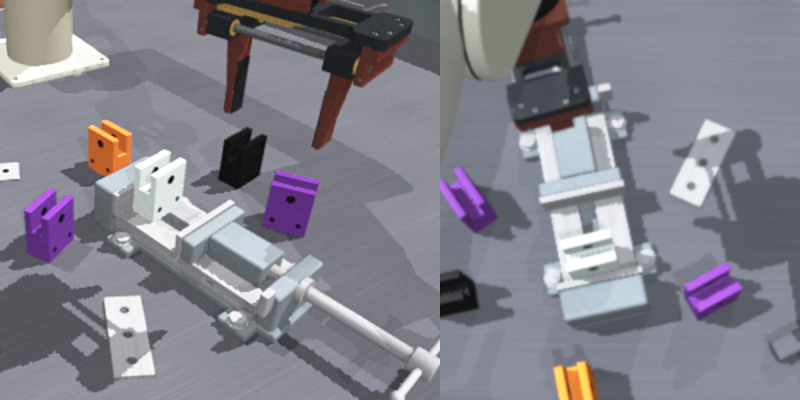

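The jaw is open to about 97 mm and the block is still standing untouched, at about (160,185) in the scene crop. Next I refine the block yaw and move over it.

```bash
python3 - <<'E'
from h import *
from workcell import telemetry
o=telemetry.get_obs()
for n in("top","scene"):
  for k in "02":
    X=cloud(dict(np.load(n+k+".npz"))).reshape(-1,3); d=X[:,:2]-F; x=d@VX; y=d@VY; z=X[:,2]
    s=(x>-45)&(x<3)&(abs(y)<45)&(z>100)&(z<110)
    for lo in(True,False):
        e=[];
        for y0 in np.arange(-24,18,4):
            q=s&(y>=y0)&(y<y0+4)
            if q.sum()>4: e.append((y0+2,np.sort(x[q])[1 if lo else -2]))
        e=np.array(e); p=np.polyfit(e[:,0],e[:,1],1); print(n,k,lo,"slope deg",np.degrees(p[0]).round(2),"x at y=-3.5",np.polyval(p,-3.5).round(2))
print(goto(o,[589.0,-107.2,200],14.0))
E
```

```text
top 0 True slope deg -2.19 x at y=-3.5 -36.81
top 0 False slope deg -1.83 x at y=-3.5 -1.81
top 2 True slope deg -1.29 x at y=-3.5 -36.92
top 2 False slope deg -2.22 x at y=-3.5 -1.81
scene 0 True slope deg -2.8 x at y=-3.5 -39.07
scene 0 False slope deg -1.35 x at y=-3.5 -5.95
scene 2 True slope deg -2.59 x at y=-3.5 -39.23
scene 2 False slope deg -2.35 x at y=-3.5 -6.27
(array([ 0.0143534 , -0.14217859,  0.10020304]), np.float64(16.870684413405034), np.float64(0.05010289479959982))
```

Request:
send_rows([
  [0.0048,-0.0474,0,0,1],
  [0.0048,-0.0474,0,0,1],
  [0.0048,-0.0474,0,0.0396,1],
  [0,0,0.03,0,1],
  [0,0,0,0,1],
])

```text
t: 7.7
ee_pos: [586.6, -107.3, 267.9]
orientation: [-1.913, -2.487, 0.003]
ft_force: [0.0, 0.6, -0.7]
width: 87.8
```

Request:
send_rows([
  [0,0,0.04,0,1],
  [0,0,0.04,0,1],
  [0,0,0.01,0,1],
  [0,0,0,0,1],
  [0,0,0,0,1],
])

```text
t: 8.2
ee_pos: [590.5, -107.5, 181.2]
orientation: [1.917, 2.487, 0.001]
ft_force: [0.7, -0.4, -0.6]
width: 87.7
```

```bash
python3 - <<'E'
from h import *
from workcell import telemetry,get_image
o=telemetry.get_obs(); st(o);print(goto(o,[589.0,-107.2,152.5],14.6))
im=get_image("scene");np.savez("scene3.npz",**im)
cv2.imwrite("pics/a3.png",cv2.resize(im["color"][100:300,300:560],None,fx=3,fy=3))
E
```

```text
t 8.2 vise xy [-22.2  -3.3] z 181.2 toolY 14.74 tilt [ 0.0018 -0.0004] Fvise [-0.6  0.6 -0.6] w 87.7 q [-0.2   0.55  1.76  0.    0.83 -0.46]
(array([ 0.00065997, -0.00144041,  0.02866625]), np.float64(14.743111543838689), np.float64(0.002497767637597265))
```

View pics/a3.png

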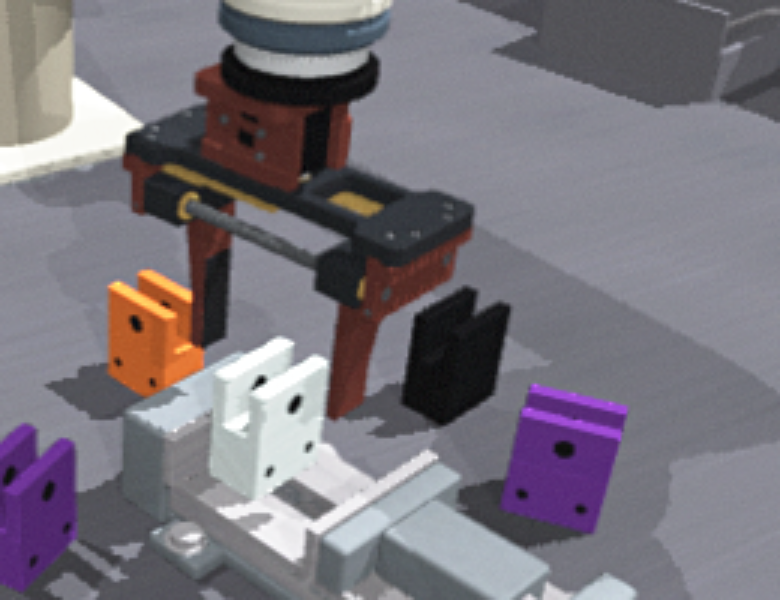

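The open fingers straddle the white block, with the orange and black look-alikes well clear. I descend to just above the jaw tops and close.

Request:
send_rows([
  [0,0,0.02,0,1],
  [0,0,0.008,0,1],
  [0,0,0,0,1],
  [0,0,0,0,1],
])

```text
t: 8.65
ee_pos: [589.6, -107.5, 152.6]
orientation: [1.919, 2.486, 0.001]
ft_force: [1.0, 0.3, 0.0]
width: 87.8
```

```bash
python3 - <<'E'
from h import *
from workcell import telemetry,get_image
o=telemetry.get_obs(); st(o);print(goto(o,[589.0,-107.2,152.5],14.6))
E
```

```text
t 8.65 vise xy [-21.3  -3.5] z 152.6 toolY 14.69 tilt [ 0.001  -0.0002] Fvise [-1.1 -0.1  0. ] w 87.8 q [-0.2   0.59  1.77  0.    0.78 -0.46]
(array([ 4.19002876e-04, -5.43908787e-04,  7.29182633e-05]), np.float64(14.685911879410515), np.float64(0.0014994451622898494))
```

Request:
send_rows([
  [0,0,0,0,-1],
  [0,0,0,0,-1],
  [0,0,0,0,-1],
  [0,0,0,0,-1],
  [0,0,0,0,-1],
])

```text
t: 9.15
ee_pos: [589.2, -107.4, 151.8]
orientation: [1.919, 2.487, 0.0]
ft_force: [0.1, 0.7, 0.3]
width: 51.6
```

Request:
send_rows([
  [0,0,0,0,-1],
  [0,0,0,0,-1],
  [0,0,0,0,-1],
  [0,0,0,0,-1],
  [0,0,0,0,-1],
])

```text
t: 9.65
ee_pos: [589.0, -107.4, 151.6]
orientation: [-1.919, -2.487, 0.0]
ft_force: [-1.3, -1.3, 0.3]
width: 35.7
```

```bash
python3 - <<'E'
from h import *
from workcell import telemetry,get_image
o=telemetry.get_obs(); st(o); print(o["moment"])
E
```

```text
t 9.65 vise xy [-20.7  -3.7] z 151.6 toolY 14.68 tilt [-0.0004  0.    ] Fvise [1.5 1.  0.3] w 35.7 q [-0.2   0.59  1.77 -0.    0.78 -0.46]
[-1.14439146e-01  1.80718988e-01  7.52565353e-05]
```

Request:
send_rows([
  [0,0,-0.005,0,-1],
  [0,0,-0.012,0,-1],
  [0,0,-0.015,0,-1],
  [0,0,-0.015,0,-1],
  [0,0,-0.013,0,-1],
])

```text
t: 10.15
ee_pos: [589.6, -107.4, 213.8]
orientation: [1.919, 2.486, 0.001]
ft_force: [1.7, -0.3, -4.0]
width: 36.1
```

```bash
python3 - <<'E'
from h import *
from workcell import telemetry,get_image
o=telemetry.get_obs(); st(o); print(o["moment"])
im=get_image("scene");np.savez("scene3.npz",**im)
cv2.imwrite("pics/a4.png",cv2.resize(im["color"][100:300,300:560],None,fx=3,fy=3))
o=telemetry.get_obs(); st(o);print(goto(o,[*v2w(-46,0),211.6],o and 14.68))
E
```

```text
t 10.15 vise xy [-21.2  -3.5] z 213.8 toolY 14.68 tilt [ 0.0016 -0.0003] Fvise [-1.6  0.7 -4. ] w 36.1 q [-0.2   0.5   1.75  0.    0.89 -0.46]
[-0.05650341  0.01490277 -0.03190222]
t 10.2 vise xy [-22.2  -3.1] z 215.7 toolY 14.68 tilt [ 0.0046 -0.0009] Fvise [-0.6 -0.2 -1.5] w 35.8 q [-0.2   0.5   1.75  0.    0.89 -0.46]
(array([-0.00397111,  0.02370294,  0.00422608]), np.float64(14.677439107481732), np.float64(-4.469600623334296e-05))
```

View pics/a4.png

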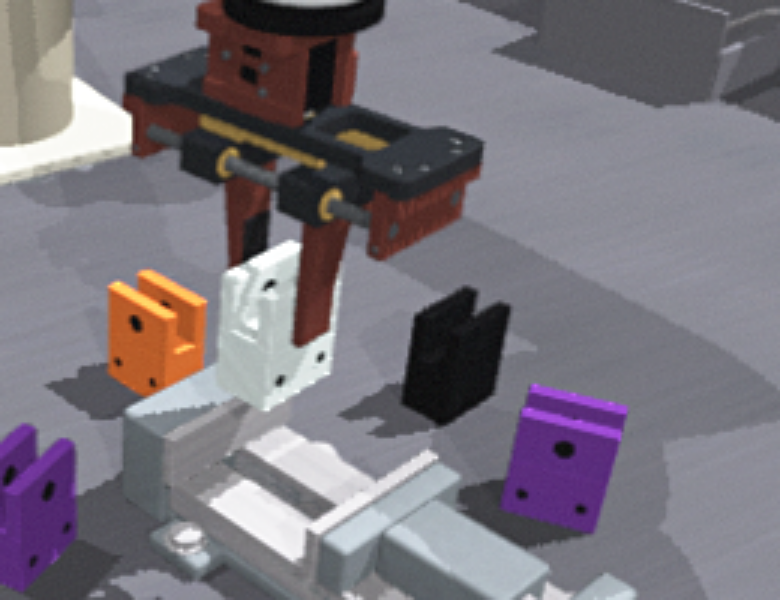

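Block lifted cleanly. I move clear of the fixed jaw and turn.

Request:
send_rows([
  [-0.002,0.012,0,0,-1],
  [-0.002,0.012,0,0,-1],
  [0,0,0,-0.07,-1],
  [0,0,0,-0.12,-1],
  [0,0,0,-0.12,-1],
])

```text
t: 10.7
ee_pos: [614.2, -104.9, 210.6]
orientation: [-1.505, -2.756, 0.0]
ft_force: [-0.5, 0.0, -4.6]
width: 35.9
```

Request:
send_rows([
  [0,0,0,-0.12,-1],
  [0,0,0,-0.12,-1],
  [0,0,0,-0.12,-1],
  [0,0,0,-0.12,-1],
  [0,0,0,-0.12,-1],
])

```text
t: 11.2
ee_pos: [614.2, -105.0, 210.6]
orientation: [-0.623, -3.078, -0.0]
ft_force: [0.9, 0.7, -4.5]
width: 35.7
```

Request:
send_rows([
  [0,0,0,-0.12,-1],
  [0,0,0,-0.12,-1],
  [0,0,0,-0.12,-1],
  [0,0,0,-0.12,-1],
  [0,0,0,-0.1445,-1],
])

```text
t: 11.7
ee_pos: [614.1, -105.0, 210.6]
orientation: [0.353, -3.121, -0.001]
ft_force: [0.7, 1.1, -4.1]
width: 35.9
```

Request:
send_rows([
  [0,0,0,0,-1],
  [0,0,0,0,-1],
])

```text
t: 11.9
ee_pos: [613.8, -105.0, 211.0]
orientation: [0.339, -3.123, -0.0]
ft_force: [-1.0, 0.9, -3.6]
width: 35.7
```

```bash
python3 - <<'E'
from h import *
from workcell import telemetry,get_image
o=telemetry.get_obs(); st(o); print(o["moment"])
P={}
for n in("scene","top"):
    im=get_image(n); np.savez(n+"5.npz",**im)
o=telemetry.get_obs(); st(o);print(goto(o,[*v2w(-46,0),211.6],102.6))
for n in("scene","top"):
    im=dict(np.load(n+"5.npz")); X=cloud(im).reshape(-1,3); bgr=im["color"].reshape(-1,3).astype(int)
    d=X[:,:2]-F; x=d@VX; y=d@VY; z=X[:,2]
    s=(x>-85)&(x<-5)&(abs(y)<24)&(z>155)&(z<172)&(bgr.min(1)>120)
    print(n,s.sum(),np.percentile(x[s],[1,99]),np.percentile(y[s],[1,99]),np.median(z[s]))
a=dict(np.load("scene5.npz"))["color"][100:300,300:560]; b=dict(np.load("top5.npz"))["color"][50:250,130:330]
cv2.imwrite("pics/a5.png",np.hstack([cv2.resize(a,(440,340)),cv2.resize(b,(340,340))]))
E
```

```text
t 11.9 vise xy [-45.5  -0.6] z 211.0 toolY 102.39 tilt [-0.0008  0.0002] Fvise [ 0.8 -1.1 -3.6] w 35.7 q [-0.19  0.53  1.69  0.    0.92 -1.98]
[ 0.08365254  0.01533204 -0.00584747]
t 12.0 vise xy [-45.3  -0.6] z 211.2 toolY 102.44 tilt [-0.0005  0.0001] Fvise [ 0.3 -0.9 -3.4] w 35.6 q [-0.19  0.53  1.69  0.    0.92 -1.98]
(array([-0.00074746, -0.00056436, -0.00036383]), np.float64(102.4442586043062), np.float64(-0.0027182001365080406))
scene 313 [-73.61636179 -20.72359463] [-18.31108412  19.06682513] 161.97312421488246
top 115 [-46.80248021 -16.28153856] [-5.75791185 18.06544105] 163.08257750018817
```

View pics/a5.png

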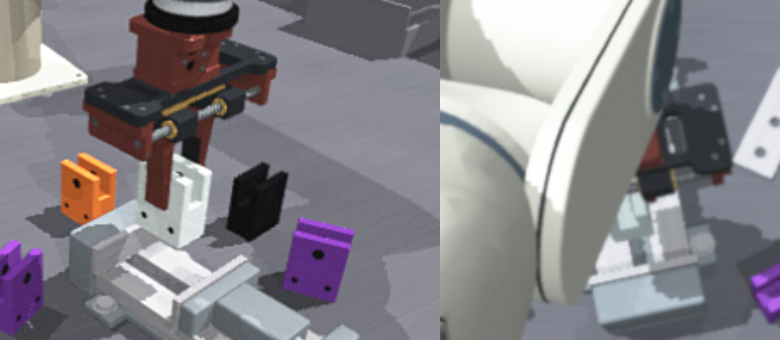

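The block is turned, with the pin hole facing the side, and is centred between the jaws (about 24 mm clear of the sliding one). I lower it.

Request:
send_rows([
  [0,0,0.01,-0.003,-1],
  [0,0,0.015,0,-1],
  [0,0,0.015,0,-1],
  [0,0,0.012,0,-1],
  [0,0,0.003,0,-1],
])

```text
t: 12.5
ee_pos: [612.2, -104.9, 154.1]
orientation: [0.349, -3.118, -0.002]
ft_force: [-0.3, -0.3, -4.2]
width: 35.8
```

Request:
send_rows([
  [0,0,0,0,-1],
  [0,0,0,0,-1],
])

```text
t: 12.7
ee_pos: [613.7, -105.2, 156.9]
orientation: [-0.349, 3.122, -0.0]
ft_force: [-0.0, 0.9, -2.9]
width: 35.8
```

Request:
send_rows([
  [0,0,0.001,0,-1],
  [0,0,0.001,0,-1],
  [0,0,0,0,-1],
])

```text
t: 13.0
ee_pos: [613.5, -105.2, 155.0]
orientation: [-0.349, 3.122, -0.0]
ft_force: [0.2, -0.1, -4.1]
width: 35.9
```

```bash
python3 - <<'E'
from h import *
from workcell import telemetry,get_image
o=telemetry.get_obs(); st(o); print(o["moment"])
E
```

```text
t 13.0 vise xy [-45.1  -0.5] z 155.0 toolY 102.77 tilt [ 0.0005 -0.0001] Fvise [-0.2  0.1 -4.1] w 35.9 q [-0.19  0.61  1.72  0.    0.81 -1.98]
[ 0.08080147  0.077159   -0.01747638]
```

Request:
send_rows([
  [0,0,0.001,0,-1],
  [0,0,0.001,0,-1],
  [0,0,0.0005,0,-1],
  [0,0,0,0,-1],
  [0,0,0,0,-1],
])

```text
t: 13.5
ee_pos: [613.4, -105.2, 152.1]
orientation: [0.349, -3.122, -0.0]
ft_force: [0.9, 0.8, -3.3]
width: 35.6
```

Request:
send_rows([
  [0,0,0.0005,0,-1],
  [0,0,0,0,-1],
  [0,0,0,0,-1],
])

```text
t: 13.8
ee_pos: [613.4, -105.2, 151.7]
orientation: [0.349, -3.122, -0.0]
ft_force: [-0.3, -0.4, -4.0]
width: 35.9
```

Request:
send_rows([
  [0,0,0.0005,0,-1],
  [0,0,0,0,-1],
  [0,0,0,0,-1],
])

```text
t: 14.1
ee_pos: [613.4, -105.2, 151.6]
orientation: [-0.349, 3.122, -0.0]
ft_force: [-0.6, 1.1, 3.3]
width: 36.1
```

The bed has taken the weight. I release it, opening only slightly, and regrip lower so the push acts at jaw height.

Request:
send_rows([
  [0,0,0,0,0.15],
  [0,0,0,0,0.15],
  [0,0,0,0,0.15],
  [0,0,0,0,0.15],
])

```text
t: 14.5
ee_pos: [613.5, -105.2, 151.1]
orientation: [-0.349, 3.122, -0.0]
ft_force: [0.3, -0.3, 1.2]
width: 50.4
```

```bash
python3 - <<'E'
from h import *
from workcell import telemetry,get_image
o=telemetry.get_obs(); st(o)
for n in("scene","top"):
    im=get_image(n); np.savez(n+"6.npz",**im)
    X=cloud(im).reshape(-1,3); bgr=im["color"].reshape(-1,3).astype(int)
    d=X[:,:2]-F; x=d@VX; y=d@VY; z=X[:,2]
    s=(x>-85)&(x<-5)&(abs(y)<24)&(z>96)&(z<110)&(bgr.min(1)>120)
    print(n,s.sum(),np.percentile(x[s],[1,99]),np.percentile(y[s],[1,99]),np.median(z[s]), cv2.minAreaRect(X[s][:,:2].astype(np.float32)))
    s=(x>-60)&(x<-20)&(abs(y)>46)&(abs(y)<70)&(z<90); print("side max z",np.nanpercentile(z[s],99))
a=dict(np.load("scene6.npz"))["color"][100:300,300:560]; b=dict(np.load("top6.npz"))["color"][50:250,130:330]
cv2.imwrite("pics/a6.png",np.hstack([cv2.resize(a,(440,340)),cv2.resize(b,(340,340))]))
E
```

```text
t 14.5 vise xy [-45.1  -0.5] z 151.1 toolY 102.77 tilt [ 0.0002 -0.0001] Fvise [-0.2  0.3  1.2] w 50.4 q [-0.19  0.62  1.72 -0.    0.81 -1.98]
scene 293 [-73.26384877 -30.19763041] [-17.60120003  17.91528313] 102.85522205612457 ((619.8662109375, -103.63470458984375), (43.78126907348633, 38.0208625793457), 12.293744087219238)
side max z 19.959688691283812
top 92 [-33.78157771 -15.9770682 ] [ 8.73287097 18.59098737] 103.4762780662944 ((596.81494140625, -123.29885864257812), (17.964399337768555, 10.049922943115234), 13.731553077697754)
side max z 20.194794654556883
```

View pics/a6.png

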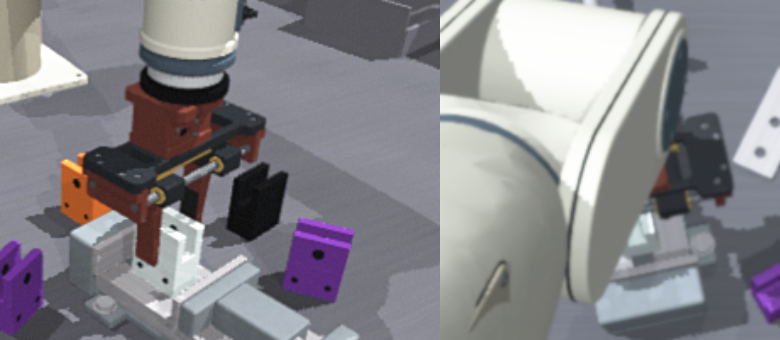

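The block stands upright on the bed between the jaws, with the fingers loosely either side. I go down 28 mm and regrip.

Request:
send_rows([
  [0,0,0.008,0,0.15],
  [0,0,0.01,0,0.15],
  [0,0,0.01,0,0.15],
  [0,0,0,0,0.15],
  [0,0,0,0,0.15],
])

```text
t: 15.1
ee_pos: [613.1, -105.1, 122.4]
orientation: [0.349, -3.121, -0.001]
ft_force: [0.1, -0.0, 0.4]
width: 50.4
```

```bash
python3 - <<'E'
from h import *
from workcell import telemetry,get_image
o=telemetry.get_obs(); st(o)
E
```

```text
t 15.1 vise xy [-44.7  -0.7] z 122.4 toolY 102.77 tilt [-0.0013  0.0002] Fvise [-0.1  0.1  0.4] w 50.4 q [-0.19  0.66  1.72 -0.    0.76 -1.98]
```

Request:
send_rows([
  [0,0,0,0.002,-1],
  [0,0,0,0,-1],
  [0,0,0,0,-1],
  [0,0,0,0,-1],
  [0,0,0,0,-1],
])

```text
t: 15.6
ee_pos: [613.6, -105.2, 123.5]
orientation: [-0.346, 3.122, -0.0]
ft_force: [0.2, -0.5, 2.1]
width: 36.0
```

```bash
python3 - <<'E'
from h import *
from workcell import telemetry,get_image
o=telemetry.get_obs(); st(o); print(tool(o).round(3))
E
```

```text
t 15.6 vise xy [-45.2  -0.4] z 123.5 toolY 102.66 tilt [ 0.0007 -0.0001] Fvise [-0.1  0.6  2.1] w 36.0 q [-0.19  0.66  1.72  0.    0.76 -1.98]
[[-0.976 -0.219  0.001]
 [-0.219  0.976 -0.   ]
 [-0.001 -0.    -1.   ]]
```

Request:
send_rows([
  [0.002,0,0,0,-1],
  [0.003,0,0,0,-1],
  [0.003,0,0,0,-1],
  [0.002,0,0,0,-1],
  [0,0,0,0,-1],
])

```text
t: 16.1
ee_pos: [603.6, -107.5, 123.5]
orientation: [-0.346, 3.122, -0.0]
ft_force: [0.7, 0.4, 4.6]
width: 35.6
```

```bash
python3 - <<'E'
from h import *
from workcell import telemetry,get_image
o=telemetry.get_obs(); st(o); print(o["moment"])
E
```

```text
t 16.1 vise xy [-35.   -0.4] z 123.5 toolY 102.65 tilt [ 0.0005 -0.0002] Fvise [-0.8 -0.2  4.6] w 35.6 q [-0.2   0.65  1.75 -0.    0.75 -1.99]
[ 0.04023424 -0.24509228 -0.03106048]
```

Request:
send_rows([
  [0.001,0,-0.0003,0,-1],
  [0.001,0,0,0,-1],
  [0.001,0,0,0,-1],
  [0,0,0,0,-1],
])

```text
t: 16.5
ee_pos: [600.7, -108.0, 123.5]
orientation: [-0.346, 3.122, -0.0]
ft_force: [2.0, 0.4, 2.8]
width: 35.8
```

Request:
send_rows([
  [0.001,0,0,0,-1],
  [0,0,0,0,-1],
  [0,0,0,0,-1],
])

```text
t: 16.8
ee_pos: [599.8, -108.3, 123.5]
orientation: [-0.346, 3.122, -0.0]
ft_force: [2.7, 0.5, 3.3]
width: 35.7
```

Request:
send_rows([
  [0.001,0,0,0,-1],
  [0,0,0,0,-1],
  [0,0,0,0,-1],
])

```text
t: 17.1
ee_pos: [598.8, -108.5, 123.5]
orientation: [-0.346, 3.122, -0.0]
ft_force: [2.4, 0.6, 3.2]
width: 35.8
```

```bash
python3 - <<'E'
from h import *
from workcell import telemetry,get_image
o=telemetry.get_obs(); st(o); print(o["moment"])
E
```

```text
t 17.1 vise xy [-30.   -0.5] z 123.5 toolY 102.66 tilt [ 0.0001 -0.0001] Fvise [-2.5 -0.   3.2] w 35.8 q [-0.2   0.64  1.76 -0.    0.74 -1.99]
[ 0.15351951 -0.5570626  -0.07341064]
```

Request:
send_rows([
  [0.0005,0,0,0,-1],
  [0,0,0,0,-1],
  [0,0,0,0,-1],
])

```text
t: 17.4
ee_pos: [598.3, -108.6, 123.5]
orientation: [-0.346, 3.122, -0.0]
ft_force: [2.3, 1.8, 3.6]
width: 36.0
```

Request:
send_rows([
  [0.0005,0,0,0,-1],
  [0,0,0,0,-1],
  [0,0,0,0,-1],
])

```text
t: 17.7
ee_pos: [597.8, -108.7, 123.5]
orientation: [-0.346, 3.122, -0.0]
ft_force: [3.3, 1.1, 3.8]
width: 35.9
```

```bash
python3 - <<'E'
from h import *
from workcell import telemetry,get_image
o=telemetry.get_obs(); st(o); print(o["moment"])
E
```

```text
t 17.7 vise xy [-29.   -0.5] z 123.5 toolY 102.66 tilt [ 0.0001 -0.    ] Fvise [-3.5 -0.3  3.8] w 35.9 q [-0.2   0.64  1.76 -0.    0.74 -1.99]
[ 0.1675374  -0.65074448  0.06050291]
```

Request:
send_rows([
  [0.0005,0,-0.0002,0,-1],
  [0,0,0,0,-1],
  [0,0,0,0,-1],
])

```text
t: 18.0
ee_pos: [597.1, -108.8, 123.6]
orientation: [0.346, -3.122, -0.0]
ft_force: [1.6, 0.0, 2.4]
width: 36.0
```

Request:
send_rows([
  [0.0005,0,0,0,-1],
  [0,0,0,0,-1],
  [0,0,0,0,-1],
])

```text
t: 18.3
ee_pos: [596.8, -108.8, 123.5]
orientation: [0.346, -3.122, -0.0]
ft_force: [3.5, -0.1, 0.3]
width: 36.0
```

Request:
send_rows([
  [0.0005,0,0,0,-1],
  [0,0,0,0,-1],
  [0,0,0,0,-1],
])

```text
t: 18.6
ee_pos: [596.7, -108.8, 123.5]
orientation: [-0.346, 3.122, 0.0]
ft_force: [5.0, 2.0, -1.3]
width: 35.8
```

```bash
python3 - <<'E'
from h import *
from workcell import telemetry,get_image
o=telemetry.get_obs(); st(o); print(o["moment"])
E
```

```text
t 18.6 vise xy [-27.9  -0.6] z 123.5 toolY 102.64 tilt [0.0008 0.0002] Fvise [-5.3 -0.8 -1.3] w 35.8 q [-0.2   0.64  1.76  0.    0.74 -1.99]
[ 0.33292005 -0.89300702 -0.03102441]
```

Request:
send_rows([
  [0.0004,0,0.0002,0,-1],
  [0,0,0,0,-1],
  [0,0,0,0,-1],
])

```text
t: 18.9
ee_pos: [596.7, -108.9, 123.6]
orientation: [-0.346, 3.121, -0.0]
ft_force: [6.2, 2.0, 0.9]
width: 35.5
```

Request:
send_rows([
  [0.0004,0,0.0001,0,-1],
  [0,0,0,0,-1],
  [0,0,0,0,-1],
  [0,0,0,0,-1],
])

```text
t: 19.3
ee_pos: [596.6, -108.9, 123.6]
orientation: [-0.345, 3.12, -0.0]
ft_force: [7.4, 3.1, -1.1]
width: 36.0
```

```bash
python3 - <<'E'
from h import *
from workcell import telemetry,get_image
o=telemetry.get_obs(); st(o); print(o["moment"])
E
```

```text
t 19.3 vise xy [-27.8  -0.5] z 123.6 toolY 102.64 tilt [0.0024 0.0002] Fvise [-7.8 -1.4 -1.1] w 36.0 q [-0.2   0.64  1.76  0.    0.74 -1.99]
[ 0.54039576 -1.1322075  -0.11648717]
```

Request:
send_rows([
  [0.0004,0,0.0001,0,-1],
  [0,0,0,0,-1],
  [0,0,0,0,-1],
  [0,0,0,0,-1],
  [0,0,0,0,-1],
])

```text
t: 19.8
ee_pos: [596.6, -108.9, 123.6]
orientation: [-0.345, 3.119, -0.0]
ft_force: [8.8, 2.7, -0.3]
width: 35.9
```

Request:
send_rows([
  [0.0003,0,0.0001,0,-1],
  [0,0,0,0,-1],
  [0,0,0,0,-1],
  [0,0,0,0,-1],
  [0,0,0,0,-1],
])

```text
t: 20.3
ee_pos: [596.5, -108.9, 123.6]
orientation: [-0.345, 3.119, -0.0]
ft_force: [9.2, 3.9, -1.1]
width: 35.7
```

```bash
python3 - <<'E'
from h import *
from workcell import telemetry,get_image
o=telemetry.get_obs(); st(o); print(o["moment"])
for n in("scene","top"):
    im=get_image(n); np.savez(n+"7.npz",**im)
    st(telemetry.get_obs())
    X=cloud(im).reshape(-1,3); bgr=im["color"].reshape(-1,3).astype(int)
    d=X[:,:2]-F; x=d@VX; y=d@VY; z=X[:,2]
    s=(x>-75)&(x<8)&(abs(y)<24)&(z>96)&(z<110)&(bgr.min(1)>120)
    print(n,s.sum(),np.percentile(x[s],[1,99]),np.percentile(y[s],[1,99]),np.median(z[s]))
    if n=="scene":
        # back end face upright check
        for z0 in(45,60,75,90):
            q=(abs(y)<16)&(x>-66)&(x<-48)&(abs(z-z0)<6); print(z0,q.sum(),np.median(x[q]), np.polyfit(y[q],x[q],1)[0] if q.sum()>10 else None)
a=dict(np.load("scene7.npz"))["color"][100:300,300:560]; b=dict(np.load("top7.npz"))["color"][50:250,130:330]
cv2.imwrite("pics/a7.png",np.hstack([cv2.resize(a,(440,340)),cv2.resize(b,(340,340))]))
E
```

```text
t 20.3 vise xy [-27.7  -0.5] z 123.6 toolY 102.63 tilt [0.0038 0.0003] Fvise [-9.9 -1.8 -1.1] w 35.7 q [-0.2   0.64  1.76  0.    0.73 -1.99]
[ 0.64230558 -1.31437344 -0.19675792]
t 20.35 vise xy [-27.7  -0.5] z 123.6 toolY 102.63 tilt [0.0038 0.0003] Fvise [-9.2 -1.8 -0.9] w 35.9 q [-0.2   0.64  1.76  0.    0.73 -1.99]
scene 180 [-56.80183803 -35.98324334] [-17.74770199  19.63450314] 102.49921786235407
45 66 -56.10162408593649 -0.022491612291823497
60 65 -56.19614731052352 -0.011833927891272359
75 88 -54.83357988386226 -0.04389062174796662
90 56 -55.2745530545256 -0.08927250527008612
t 20.4 vise xy [-27.7  -0.6] z 123.6 toolY 102.63 tilt [0.0037 0.0003] Fvise [-9.2 -0.8 -0.2] w 35.6 q [-0.2   0.64  1.76  0.    0.73 -1.99]
top 25 [-5.87604107  2.01368227] [11.36117124 18.01887659] 102.66358053864677
```

View pics/a7.png

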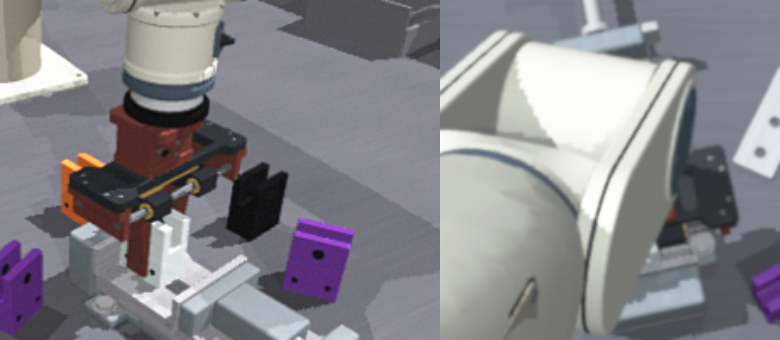

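The picture shows the block against the fixed jaw with the sliding jaw clear. The push is about 9.5 N, so I bring it up to 12 N, with a bit more bed pressure to stay flat.

Request:
send_rows([
  [0.0005,0,0.0003,0,-1],
  [0,0,0,0,-1],
  [0,0,0,0,-1],
  [0,0,0,0,-1],
  [0,0,0,0,-1],
])

```text
t: 20.9
ee_pos: [596.5, -109.0, 123.6]
orientation: [-0.345, 3.118, -0.0]
ft_force: [10.0, 4.7, 1.5]
width: 35.9
```

```bash
python3 - <<'E'
from h import *
from workcell import telemetry,get_image
o=telemetry.get_obs(); st(o); print(o["moment"])
for n in("scene6","scene7"):
        im=dict(np.load(n+".npz"));X=cloud(im).reshape(-1,3); d=X[:,:2]-F; x=d@VX; y=d@VY; z=X[:,2]
        c=-73.3 if n=="scene6" else -56
        q=(abs(y)<15)&(abs(x-c)<5)&(z>42)&(z<72); print(n,q.sum()); A=np.c_[y[q],z[q],np.ones(q.sum())]; print(np.linalg.lstsq(A,x[q],rcond=None)[0])
E
```

```text
t 20.9 vise xy [-27.6  -0.5] z 123.6 toolY 102.62 tilt [0.0047 0.0003] Fvise [-10.7  -2.4   1.5] w 35.9 q [-0.2   0.64  1.76  0.    0.73 -1.99]
[ 0.91454479 -1.4413516  -0.16973047]
scene6 160
[ 6.15053412e-03  5.41925007e-03 -7.30652704e+01]
scene7 159
[-3.41907324e-02  7.89496113e-03 -5.65357503e+01]
```

```bash
python3 - <<'E'
from h import *
from workcell import telemetry,get_image
L=[]
for i in range(8):
    im=get_image("scene"); o=telemetry.get_obs(); f=np.array(o["ft_force"]); m=np.array(o["moment"])
    L.append([f[:2]@VX,f[:2]@VY,f[2],m[:2]@VX,m[:2]@VY,m[2]])
print(np.mean(L,0).round(3),np.std(L,0).round(3))
np.savez("scene8.npz",**im)
cv2.imwrite("pics/a8.png",cv2.resize(im["color"][210:310,340:460],None,fx=6,fy=6,interpolation=cv2.INTER_CUBIC))
E
```

```text
[-10.115  -2.935   1.147  -0.525   1.553  -0.164] [0.403 0.431 0.426 0.029 0.036 0.015]
```

View pics/a8.png

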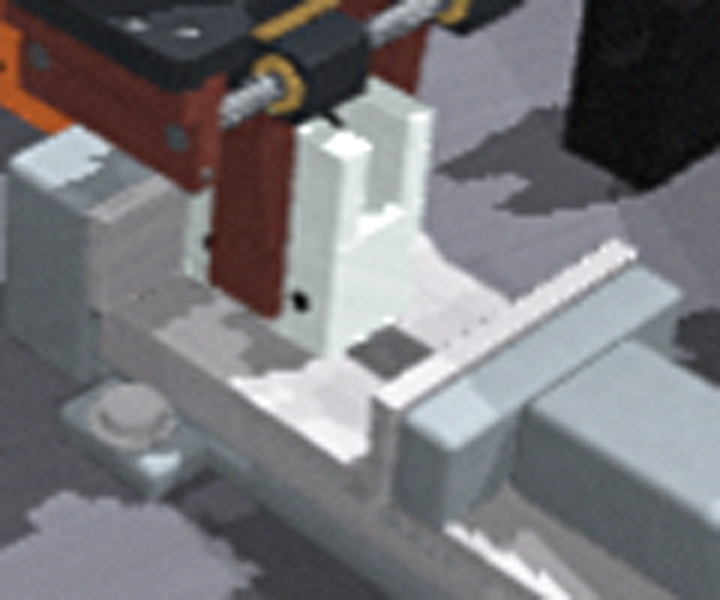

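Request:
send_rows([
  [0,0,0,0.005,-1],
  [0,0,0,0,-1],
  [0,0,0,0,-1],
  [0,0,0,0,-1],
])

```text
t: 21.7
ee_pos: [596.5, -109.0, 123.7]
orientation: [-0.338, 3.119, -0.001]
ft_force: [9.0, 3.8, 1.5]
width: 36.0
```

```bash
cat > r.py <<'E'
from h import *
from workcell import telemetry,get_image
L=[]
for i in range(6):
    im=get_image("scene"); o=telemetry.get_obs(); f=np.array(o["ft_force"]); m=np.array(o["moment"])
    L.append([f[:2]@VX,f[:2]@VY,f[2],m[:2]@VX,m[:2]@VY,m[2]])
st(o); print(np.mean(L,0).round(3))
E
python3 r.py
```

```text
t 22.0 vise xy [-27.6  -0.5] z 123.6 toolY 102.37 tilt [ 0.0048 -0.    ] Fvise [-10.5  -2.7   1.8] w 36.1 q [-0.2   0.64  1.76  0.    0.73 -1.99]
[-10.297  -2.445   1.311  -0.442   1.567   0.035]
```

Request:
send_rows([
  [0.0004,0.0003,0,-0.002,-1],
  [0,0,0,0,-1],
  [0,0,0,0,-1],
  [0,0,0,0,-1],
  [0,0,0,0,-1],
])

```text
t: 22.5
ee_pos: [596.4, -109.0, 123.7]
orientation: [-0.341, 3.117, -0.001]
ft_force: [10.3, 4.1, 0.1]
width: 35.7
```

```bash
python3 r.py
```

```text
t 22.8 vise xy [-27.6  -0.5] z 123.7 toolY 102.47 tilt [ 0.0057 -0.0002] Fvise [-12.   -1.    0.8] w 35.9 q [-0.2   0.64  1.76  0.    0.73 -1.99]
[-1.1576e+01 -1.1860e+00  2.9000e-02 -3.3200e-01  1.7450e+00  2.0000e-03]
```

Request:
send_rows([
  [0.0002,0.0001,0.0005,0,-1],
  [0,0,0,0,-1],
  [0,0,0,0,-1],
  [0,0,0,0,-1],
  [0,0,0,0,-1],
])

```text
t: 23.3
ee_pos: [596.4, -109.0, 123.7]
orientation: [-0.341, 3.117, -0.002]
ft_force: [9.3, 3.8, 3.2]
width: 35.9
```

```bash
python3 r.py
```

```text
t 23.6 vise xy [-27.6  -0.6] z 123.6 toolY 102.48 tilt [ 0.0061 -0.0003] Fvise [-11.2  -1.5   3.1] w 35.5 q [-0.2   0.64  1.76  0.    0.73 -1.99]
[-1.1148e+01 -1.8850e+00  3.7740e+00 -3.8600e-01  1.5160e+00 -6.0000e-03]
```

Request:
send_rows([
  [0.0005,0.0001,0,0,-1],
  [0,0,0,0,-1],
  [0,0,0,0,-1],
  [0,0,0,0,-1],
  [0,0,0,0,-1],
])

```text
t: 24.1
ee_pos: [596.3, -109.0, 123.7]
orientation: [-0.341, 3.116, -0.002]
ft_force: [11.8, 4.2, 2.0]
width: 36.1
```

```bash
python3 r.py; python3 - <<'E'
from h import *
from workcell import get_image
im=get_image("scene"); X=cloud(im).reshape(-1,3); d=X[:,:2]-F; x=d@VX; y=d@VY; z=X[:,2]
q=(abs(y)<15)&(abs(x+56)<5)&(z>42)&(z<72); A=np.c_[y[q],z[q],np.ones(q.sum())]; print("back face slopes y,z",np.linalg.lstsq(A,x[q],rcond=None)[0])
s=(abs(y)<45)&(x<-75)&(x>-120)&(z>60)&(z<72); print("slide jaw",np.percentile(x[s],98))
cv2.imwrite("pics/a9.png",im["color"])
E
```

```text
t 24.4 vise xy [-27.5  -0.6] z 123.7 toolY 102.48 tilt [ 0.0072 -0.0004] Fvise [-12.1  -0.9   2. ] w 36.0 q [-0.2   0.64  1.77  0.    0.73 -1.99]
[-12.453  -1.675   2.153  -0.386   1.821   0.021]
back face slopes y,z [-3.89420823e-02 -2.73272491e-03 -5.59534702e+01]
slide jaw -98.00847747666444
```

View pics/a9.png

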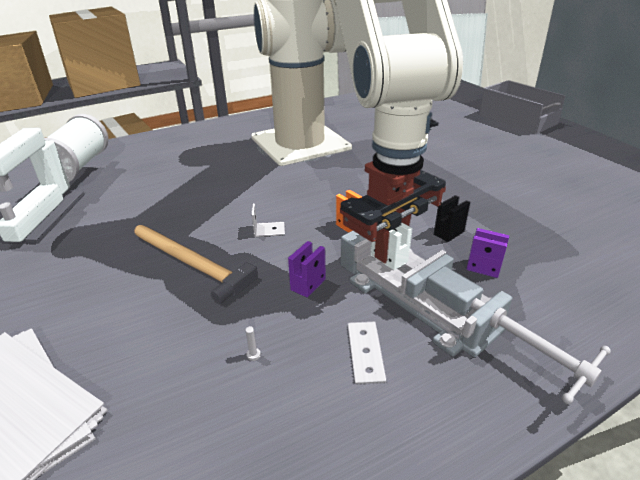

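```bash
python3 - <<'E'
from h import *
for n,c in(("scene6",-73),("scene7",-56),("scene8",-56)):
    im=dict(np.load(n+".npz"));X=cloud(im).reshape(-1,3); d=X[:,:2]-F; x=d@VX; y=d@VY; z=X[:,2]
    print(n,[(y0,int(q.sum()),round(float(np.median(x[q])),1)) for y0 in range(-16,20,4) for q in [(abs(y-y0)<2)&(abs(x-c)<8)&(z>42)&(z<68)]])
E
```

```text
scene6 [(-16, 16, -72.6), (-12, 17, -72.8), (-8, 18, -72.9), (-4, 18, -72.8), (0, 22, -72.6), (4, 15, -72.7), (8, 23, -72.8), (12, 16, -72.6), (16, 58, -70.5)]
scene7 [(-16, 14, -55.2), (-12, 20, -55.5), (-8, 11, -55.6), (-4, 16, -56.2), (0, 22, -56.4), (4, 17, -56.0), (8, 18, -56.5), (12, 21, -56.1), (16, 56, -53.6)]
scene8 [(-16, 16, -55.3), (-12, 19, -55.4), (-8, 14, -55.8), (-4, 16, -56.5), (0, 19, -56.5), (4, 21, -56.4), (8, 18, -56.2), (12, 22, -56.4), (16, 62, -53.7)]
```

```bash
python3 -c "
from workcell import ctrl
print(ctrl.close_job())"
```

```text
the job is handed in; nothing more can be done
None
```

I handed the job in with the block held in the gripper, its end pressed against the fixed jaw at about 12.5 N (wrist reading) and the sliding jaw standing clear. It took about 24.5 s of the 61 s.

**What I did:** I gripped the sliding jaw by its neck and slid it back to an opening of about 97 mm. I then lifted the block clear of the jaws, made the quarter turn and set it on the bed. There I regripped it lower so the push acts at about jaw height, and slid it up gently to the fixed jaw.

**Last checks:**

| Check | Reading |
|---|---|
| Push against the jaw | 12.5 N average, steady; bed friction of up to about 2.5 N could make the true force on the jaw a little different |
| Sideways force | about 1.7 N |
| Twist about vertical | about 0.02 N m, so the end sits square |
| Sideways position | within about 1 mm of the middle of the jaw |
| Contact position | tool 27.5 mm from the jaw face (half the block's length is 28 mm) |
| Grip width | 36 mm |
| Bed | carrying about 6 N |
| Gap from sliding jaw to block | about 41 mm |

The last picture shows the hammer, both brackets, the pin and the look-alikes apparently where they were.

**Small disagreements:**
- **Tilt:** the tool leans about 0.4° under the push, so the rear bottom edge of the block could be a few tenths of a millimetre off the bed.
- **Squareness:** the depth picture of the block's rear face suggested about 2° of yaw. The near-zero twist, unchanged grip width and tool yaw (within about 0.1° of the vise) contradict that, so I took it as depth noise.

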